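# Wind the caddy's sprung wheel and pin it

## Robot

A 7-joint arm with a two-finger parallel gripper is mounted at the origin on the work surface. World frame = base frame: x ahead of the robot, y to its left, z up, the work surface at z = 0. Lengths are in m, angles in rad, forces in N, time in s.
With the tool pointing down it reaches from about 0.425 to 0.925 m from the base axis. Payload 6.8 kg.
Tool frame: the origin (TCP) lies on the centre line of the jaws, within the pads' length; the fingertips stand 17 mm ahead of it and the grasp point (between the pads) lies 2 mm behind it; z points along the fingers, x is the direction in which the jaws open and shut, and the axes are right-handed (so a half turn about z gives the same grasp; the last joint's range is limited). The gripper opens to 85 mm and grips with 20 to 120 N. Pads are 22 mm wide; open, the fingers measure 114 mm over their backs; the gripper's body (76 mm by 85 mm) begins 54 mm behind the grasp point. The pads swing forward as they close: fully open they stand 13 mm farther back than shut.
Start: joints at [1.075, 0.477, 0.022, 1.555, -0.011, 1.109, -0.083], TCP at [0.255, -0.625, 0.248] pointing down, gripper open.
Joint ranges: [-2.96, 2.96], [-0.34, 2.1], [-1.41, 1.46], [0.24, 2.44], [-1.37, 4.51], [0.17, 1.92], [-2.96, 2.96]. Speed limits (rad/s): [2.39, 2.39, 3.14, 3.14, 3.14, 3.14, 3.14].

## Interface

Orientations are given as a unit quaternion [w, x, y, z].
In Python, from station import status, read_camera, camera_model, bot gives the robot as it stands.
- The arm moves only by the tool arm_command, never from a script. Its argument "series" is a list of rows, each a list of 3 entries, a list of its own where there are three numbers: the finger opening in mm, from 0 to 85.4, then the shift along the tool's x, y, z in mm, then the turn about the tool's z in rad. In form: [[gripper, [dx, dy, dz], roll], ...]. A call has 1 to 8 rows; each row is the pose to reach, as a shift and turn from the pose commanded when the call began, along the tool's axes at that moment; what a row does not reach only later rows make up. A row lasts 1/8 s, in which the tool goes at most 62.5 mm and 10.7 degrees, less where a joint would pass 70% of its speed; a pose out of reach is approached as far as the arm can. A call with a gripper value outside its range is refused whole. The fingers move at their own pace and stop on an object; "squeeze" is the grip in N (left out, the last holds). Time passes only in rows, so rows that repeat a pose let the fingers close. It gives the time, the measured TCP pose, the force and the opening at its end, in the units of the state.
- status.get_obs(): the state, without advancing time (a new reading comes with each control period).
- read_camera(name): name is "side" or "top"; returns the picture (420x560x3 uint8, blue, green, red); there is no depth.
- camera_model(name): a dict with "fov_y" (degrees; the focal length in pixels is half the picture's height over the tangent of half this angle, whatever the lens; pixels are square), "cx", "cy" (the principal point, pixels), "R" (3x3) and "t" (3): a world point X has camera coordinates R X + t. Camera axes: x right, y down, z forward; pixel columns grow to the right and rows downward; lengths in m; the calibration is good to about 2 mm. A picture is of the moment at which its call begins. camera_model takes no time and is no camera call.
- bot.hand_in(): hands the job in, once; it reports no verdict.
The state is a dict: "t": time; "q": joint angles; "joint_vel": joint speeds; "joint_torque": joint torques, N m; "eef_pos": TCP position; "tool_rot": TCP orientation; "contact_force": force on the tool from outside, world axes, zero at the start; "torque": the same for the moment, N m; "gripper_width": opening from 0.0 (shut) to 1.0 (fully open).
Only numpy, scipy, OpenCV 4.12 (cv2) and the standard library are available. Lean on these libraries where they do the work, as an engineer would, in place of code of your own. Each camera call takes 0.05 s, during which the arm holds its last target.

## Task

Lock the yellow caddy for the road: take the locking pin out of its wooden rest, put it through the eye of the sprung wheel on the caddy's lid, wind the wheel clockwise against its spring and feel for the hidden hole in the lid below, then push the pin fully home, so that its handle sits down on the wheel and the wheel stays wound when you let go. Leave the gourd, jar, plate and bombilla where they are.

Things in the scene. Friction and masses are not known exactly. Their poses are not given: they have to be found in the camera images.
- pin_grip (a point): Centre of the handle of the locking pin (loose, upright, 77 mm long, 120 g): a round wooden handle 32 mm in diameter, 44 mm tall, on a round steel shank 14 mm in diameter, 33 mm long, whose lowest 7 mm taper to a 6 mm wide tip. This point is 55 mm above the tip and 22 mm above the handle's underside. z runs up the pin's axis.
- pin_tip (a point): The lower end of the locking pin's shank, on its axis, 55 mm below the centre of the handle.
- rest: Fixed wooden block 75 x 75 x 40 mm with an upright 18 mm through hole in its middle, in which the pin stands loosely at the start, the handle's underside resting on the block's top. Origin at the centre of its underside, on the table.
- wheel_eye (a point): Centre of the eye's mouth at the wheel's top face, 144 mm above the table: a round through hole, 17 mm in diameter, in the grey wheel (14 mm thick), 65 mm from its axis; travels with the wheel. 18 mm below the wheel's top face is the lid's flat top, on which a pin put through the eye first rests. When home, the pin's tip is 33 mm below the wheel's top face.
- wheel_centre (a point): Point on the wheel's upright axis, at its top face. The grey wheel is a disc of 87 mm radius on top of a fixed yellow drum 224 mm in diameter; in its middle a black turning knob (bar 52 x 14 mm, along the line to the eye) stands 38 mm above the top face.
- wheel (a joint): Angle of the wheel, rad: 0 at rest against its stop, growing as it is wound clockwise seen from above, to a stop at 1.5. A spring turns it back whenever it is let go: 0.15 N m at 0 growing by 0.16 N m per rad (2.3 N at the eye at rest, 4 to 5 N when wound to the hole).
- caddy: Yellow drum, 224 mm in diameter, 127 mm high, fixed. Origin: centre of its underside. At rest the eye lies towards its -x. Its lid has one hole under the wheel, hidden, 17 mm in diameter, 36 mm deep, 65 mm from the axis. It comes under the eye somewhere between 0.65 and 1.15 rad of winding; where exactly differs every time and can only be felt (no hole is elsewhere).
- jar_centre (a point): Clip-top glass jar, 90 mm in diameter, 140 mm tall, loose, a bystander. Point half-way up on its axis.
- gourd_centre (a point): Calabash gourd in a steel stand, 84 mm in diameter, 104 mm tall, loose, a bystander. Point half-way up.
- plate: Orange melamine plate, 190 mm in diameter, 18 mm high, loose, a bystander. Origin at the centre of its underside.
- bombilla: Metal bombilla (drinking straw) lying on the table, 185 mm long, 10 mm high, loose, a bystander. Origin under its middle, its length along its x.
Mind the look-alikes: they are no part of the job. There is more than one size of the part that bears pin_grip; the job needs the larger.

How it is judged:
By the outcome, as a careful person would: the job done as asked, in the order asked, and still so for the second after the job is handed in, with the robot touching nothing.
It also fails if it takes over 72 s, if anything falls off the work surface, if the arm or the gripper's body presses on something with over 40 N, if the wrist force passes 120 N, or if a joint passes its speed limit or range.

## Working session

There is one attempt and no reset: what is moved stays moved. The work goes in short steps, Python scripts to look and compute and a tool call to move; the robot and the scene stay as the last step left them, time stands still between calls to the robot, and variables do not carry over. Pictures are saved under pics/ and viewed, and the job is handed in when it is done.

Besides the shell and the picture viewer there is one more tool, called by a JSON object that holds its "name" and its "arguments", one argument or row to a line. arm_command: Moves the arm, as the interface text tells. Its arguments: {"type":"object","properties":{"series":{"type":"array"},"squeeze":{"type":"number"}},"required":["series"]}

```bash
mkdir -p pics; ls; python3 - <<'E'
from station import status, read_camera, camera_model, bot
import cv2,numpy as np
for n in("side","top"):
    cv2.imwrite(f"pics/{n}0.png",read_camera(n)); m=camera_model(n); print(n,{k:np.round(v,4).tolist() for k,v in m.items() if not isinstance(v,str)},[v for v in m.values() if isinstance(v,str)])
o=status.get_obs()
for k,v in o.items(): print(k,np.round(v,4))
E
```

```text
pics
side {'fov_y': 43.4548, 'cx': 285.3543, 'cy': 205.784, 'R': [[-0.743, -0.6692, 0.0066], [-0.4653, 0.5094, -0.7239], [0.481, -0.541, -0.6899]], 't': [0.4727, 0.3692, 0.8274]} []
top {'fov_y': 44.8861, 'cx': 285.4213, 'cy': 206.5031, 'R': [[-0.0285, -0.9993, 0.0229], [-0.9971, 0.0268, -0.0718], [0.0712, -0.0248, -0.9972]], 't': [0.0103, 0.63, 1.0459]} []
t 0.1
q [ 1.0749  0.4778  0.0223  1.5563 -0.0115  1.1093 -0.0831]
joint_vel [-0.0001 -0.0012  0.     -0.0021 -0.0003 -0.0002 -0.0011]
joint_torque [ 3.60000e-03 -5.97758e+01  1.61310e+00 -2.81954e+01  1.28000e-02
  5.00000e-03 -0.00000e+00]
eef_pos [ 0.2551 -0.6244  0.2474]
tool_rot [-4.000e-04  8.301e-01 -5.576e-01 -7.000e-04]
contact_force [0.1583 0.0423 0.2604]
torque [-0.0216  0.0131 -0.0301]
gripper_width 0.9991
```

View pics/side0.png

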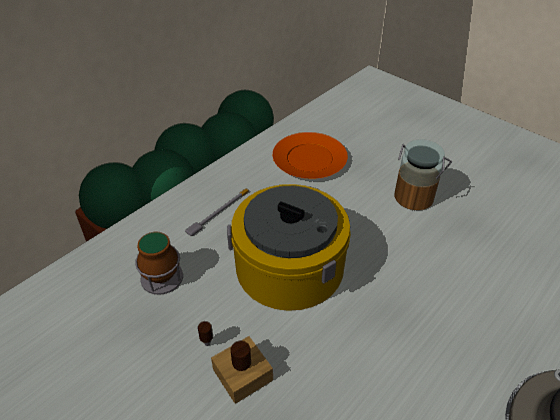

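View pics/top0.png

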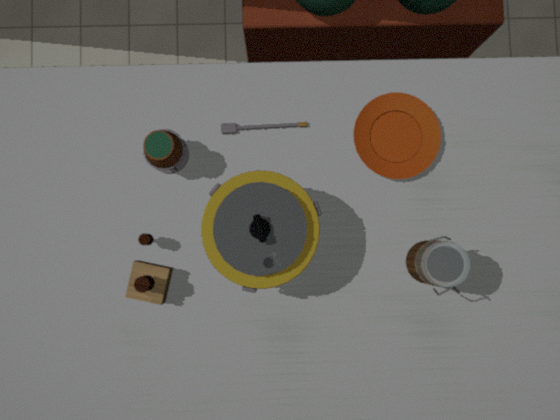

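The scene holds two pin-like parts. The large dark one stands in the wooden block (side 241,355; top 144,284), and a small one stands free on the table (side 205,332; top 146,239). The one in the rest fits the description: it is larger and in the block. I'll confirm this in enlarged crops.

```bash
python3 - <<'E'
import cv2,numpy as np
s=cv2.imread("pics/side0.png");t=cv2.imread("pics/top0.png")
def crop(im,x,y,w,h,f,n):
    c=cv2.resize(im[y:y+h,x:x+w],None,fx=f,fy=f,interpolation=cv2.INTER_CUBIC)
    c=np.clip(c.astype(float)*1.6,0,255).astype(np.uint8)
    for i in range(0,w,10): cv2.putText(c,str(x+i),(i*f,8),0,.3,(0,255,0)); cv2.line(c,(i*f,10),(i*f,16),(0,255,0))
    for i in range(0,h,10): cv2.putText(c,str(y+i),(0,i*f+4),0,.3,(0,255,0)); cv2.line(c,(22,i*f),(28,i*f),(0,255,0))
    cv2.imwrite(f"pics/{n}.png",c)
crop(s,190,310,100,95,6,"c_s_pin");crop(t,115,220,80,95,6,"c_t_pin")
crop(s,225,175,133,100,6,"c_s_w");crop(t,195,165,130,100+25,5-1,"c_t_w")
crop(t,195,165,130,125,4,"c_t_w")
E
```

```text
(no output)
```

View pics/c_s_pin.png

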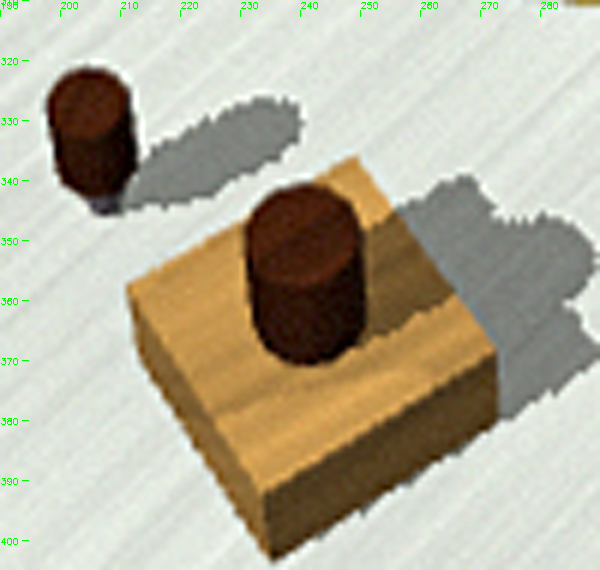

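View pics/c_t_pin.png

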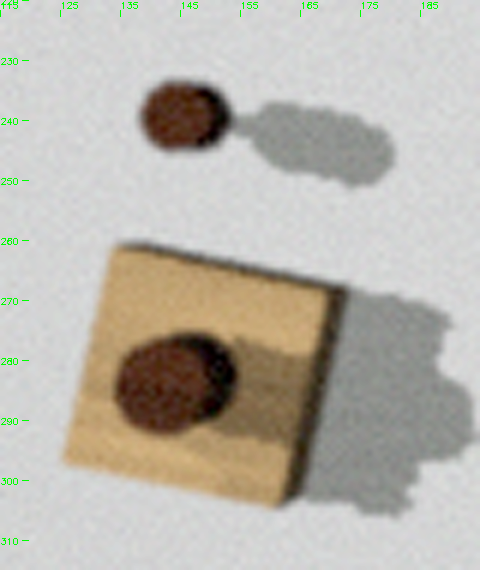

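View pics/c_s_w.png

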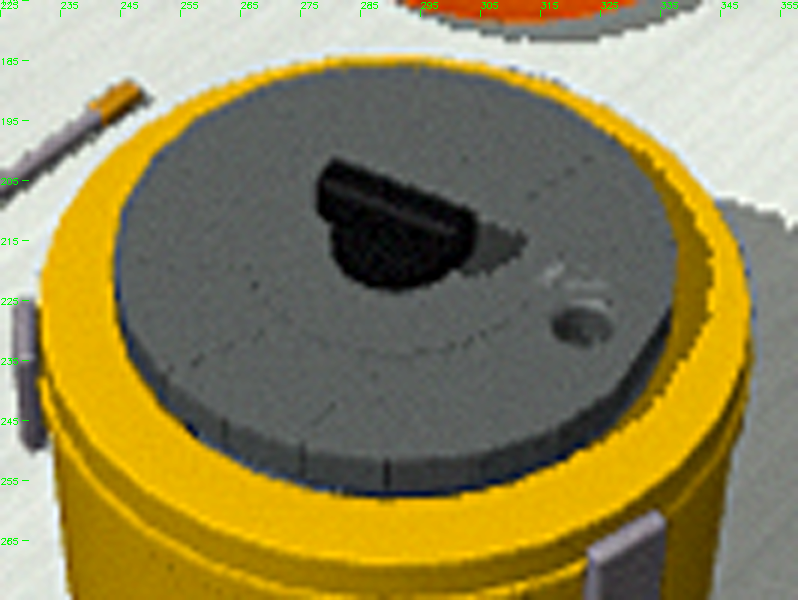

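View pics/c_t_w.png

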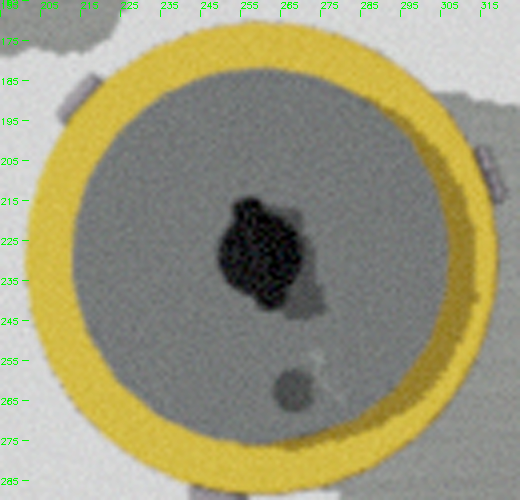

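```bash
cat > h.py <<'E'
from station import camera_model
import numpy as np
M={n:camera_model(n) for n in("side","top")}
def F(m): return 210/np.tan(np.radians(m["fov_y"])/2)
def onz(n,uv,z):
    m=M[n];R=np.array(m["R"]);t=np.array(m["t"]);f=F(m)
    d=R.T@np.array([(uv[0]-m["cx"])/f,(uv[1]-m["cy"])/f,1]);c=-R.T@t
    return c+d*(z-c[2])/d[2]
def proj(n,X):
    m=M[n];p=np.array(m["R"])@X+np.array(m["t"]);f=F(m);return np.array([m["cx"]+f*p[0]/p[2],m["cy"]+f*p[1]/p[2]])
E
python3 - <<'E'
from h import *
p=lambda *a:print(a[0],np.round(a[1]*1000,1))
p("pin t",onz("top",(142.2,284.2),.084)); p("pin s",onz("side",(240.5,348.8),.084))
for c in [(134.2,260.8),(170,268.3),(162.2,304.5),(125.3,296.7)]: p("blk t",onz("top",c,.04))
p("blkc t",onz("top",np.mean([(134.2,260.8),(170,268.3),(162.2,304.5),(125.3,296.7)],0),.04))
p("blkc s",onz("side",np.mean([(249.2,335.8),(272.8,368.3),(234.2,392),(211.2,357.8)],0),.04))
p("eye t",onz("top",(268.2,262.5),.144)); p("eye s",onz("side",(322,229.5),.144))
p("wc t",onz("top",(260.2,229.3),.144))
E
```

```text
pin t [481.6 277.4  84. ]
pin s [478.9 283.1  84. ]
blk t [526.2 304.5  40. ]
blk t [508.9 232.2  40. ]
blk t [436.4 248.8  40. ]
blk t [454.4 323.   40. ]
blkc t [481.4 277.1  40. ]
blkc s [478.3 283.7  40. ]
eye t [518.7  30.6 144. ]
eye s [515.8  35.5 144. ]
wc t [580.3  43.8 144. ]
```

```bash
cat >> h.py <<'E'
from station import status
from scipy.spatial.transform import Rotation as Ro
def Rt(o):
    w,x,y,z=o["tool_rot"];return Ro.from_quat([x,y,z,w]).as_matrix()
def st(tgt=None,az=None):
    o=status.get_obs();R=Rt(o);a=np.degrees(np.arctan2(R[1,0],R[0,0]))
    print("t",round(o["t"],2),"pos",np.round(np.array(o["eef_pos"])*1000,1),"az",round(a,1),"tilt",np.round(R[:2,2],4),"F",np.round(o["contact_force"],1),"T",np.round(o["torque"],2),"w",round(o["gripper_width"]*85.4,1),"q7",round(o["q"][6],2))
    if tgt is not None: print("shift",np.round(R.T@(np.array(tgt)-np.array(o["eef_pos"])*1000),1))
    if az is not None: print("roll",round(np.radians(-((az-a+180)%360-180)),3), "or +-2pi")
E
python3 - <<'E'
from h import *
st((540,-180,290),102)
E
```

```text
t 0.1 pos [ 255.1 -624.4  247.4] az -67.8 tilt [-0.0007  0.0015] F [0.2 0.  0.3] T [-0.02  0.01 -0.03] w 85.3 q7 -0.08
shift [-303.7 -431.8  -42.1]
roll -2.963 or +-2pi
```

{"name": "arm_command", "arguments": {
  "series": [
    [85, [-304, -432, -42], -1.45],
    [85, [-304, -432, -42], -1.45],
    [85, [-304, -432, -42], -1.45],
    [85, [-304, -432, -42], -1.45],
    [85, [-304, -432, -42], -1.45],
    [85, [-304, -432, -42], -1.45],
    [85, [-304, -432, -42], -1.45],
    [85, [-304, -432, -42], -1.45]
  ]
}}

```text
t: 1.1
eef_pos: [0.5247, -0.2036, 0.2879]
tool_rot: [0.0, 0.991, 0.135, -0.0]
contact_force: [1.1, -0.2, 0.7]
gripper_width: 0.997
```

```bash
python3 - <<'E'
from h import *
st((480,280,200),102)
E
```

```text
t 1.1 pos [ 524.7 -203.6  287.9] az 15.6 tilt [-0.0002 -0.0001] F [ 1.1 -0.2  0.7] T [-0.04 -0.04  0.04] w 85.2 q7 0.4
shift [  86.7 -477.8   87.9]
roll -1.509 or +-2pi
```

{"name": "arm_command", "arguments": {
  "series": [
    [85, [80, -455, 60], -1.5],
    [85, [80, -455, 60], -1.5],
    [85, [80, -455, 60], -1.5],
    [85, [80, -455, 60], -1.5],
    [85, [80, -455, 60], -1.5],
    [85, [80, -455, 60], -1.5],
    [85, [80, -455, 60], -1.5],
    [85, [80, -455, 60], -1.5]
  ]
}}

```text
t: 2.1
eef_pos: [0.4796, 0.2586, 0.2276]
tool_rot: [-0.001, 0.63, 0.776, 0.0]
contact_force: [-0.6, -0.4, 0.2]
gripper_width: 0.992
```

{"name": "arm_command", "arguments": {
  "series": [
    [70, [0, 0, 0], 0],
    [70, [0, 0, 0], 0],
    [70, [0, 0, 0], 0]
  ]
}}

```text
t: 2.48
eef_pos: [0.4819, 0.2531, 0.2279]
tool_rot: [0.0, 0.636, 0.772, -0.0]
contact_force: [0.0, -0.2, 1.1]
gripper_width: 0.818
```

```bash
python3 - <<'E'
from h import *
from station import read_camera
import cv2
st((480,280,140),102)
for n in("side","top"): cv2.imwrite(f"pics/{n}1.png",read_camera(n))
a=cv2.imread("pics/side1.png");b=cv2.imread("pics/top1.png")
c=np.hstack([cv2.resize(a[250:420,130:300],None,fx=2.3,fy=2.3),cv2.resize(b[200:370,70:240],None,fx=2.3,fy=2.3)])
cv2.imwrite("pics/c1.png",np.clip(c*1.5,0,255))
E
```

```text
t 2.48 pos [481.9 253.1 227.9] az 101.0 tilt [ 0.0002 -0.0011] F [ 0.  -0.2  1.1] T [-0.04 -0.01  0.  ] w 69.9 q7 0.83
shift [26.9  3.3 87.8]
roll -0.017 or +-2pi[ WARN:0@2.919] global loadsave.cpp:1063 imwrite_ Unsupported depth image for selected encoder is fallbacked to CV_8U.
```

View pics/c1.png

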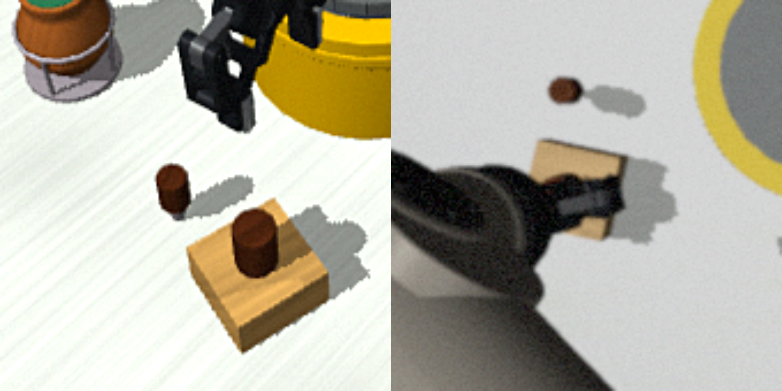

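{"name": "arm_command", "arguments": {
  "series": [
    [62, [27, 3, 60], 0],
    [62, [27, 3, 95], 0],
    [62, [27, 3, 103], 0],
    [62, [27, 3, 103], 0]
  ]
}}

```text
t: 3.08
eef_pos: [0.4795, 0.2815, 0.1255]
tool_rot: [0.0, 0.635, 0.773, 0.0]
contact_force: [-0.7, 0.3, 0.6]
gripper_width: 0.723
```

```bash
python3 - <<'E'
from h import *
from station import read_camera
import cv2
st((480,280,65))
for n in("side","top"): cv2.imwrite(f"pics/{n}2.png",read_camera(n))
a=cv2.imread("pics/side2.png");b=cv2.imread("pics/top2.png")
c=np.hstack([cv2.resize(a[290:400,185:295],None,fx=3.6,fy=3.6),cv2.resize(b[220:330,85:195],None,fx=3.6,fy=3.6)])
cv2.imwrite("pics/c2.png",np.clip(c*1.8,0,255).astype(np.uint8))
E
```

```text
t 3.08 pos [479.5 281.5 125.5] az 101.2 tilt [ 0.0003 -0.0001] F [-0.7  0.3  0.6] T [ 0.03 -0.   -0.  ] w 61.8 q7 0.67
shift [-1.6  0.2 60.5]
```

View pics/c2.png

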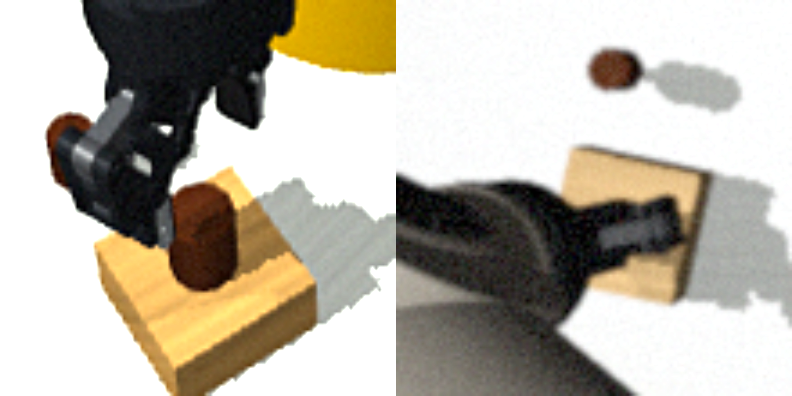

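```bash
python3 - <<'E'
from h import *
import cv2
a=cv2.imread("pics/side2.png");f=7;x0,y0=190,300
c=cv2.resize(a[y0:y0+80,x0:x0+90],None,fx=f,fy=f,interpolation=cv2.INTER_CUBIC);c=np.clip(c*2.6,0,255).astype(np.uint8)
T=np.array([.4795,.2815,.1255]);az=np.radians(101.2);u=np.array([np.cos(az),np.sin(az),0]);v=np.array([-u[1],u[0],0])
for back in (0.015,):
 for s in(-1,1):
  P=[T+s*u*.031+k*v*.011+np.array([0,0,dz]) for k,dz in((-1,-.011),(1,-.011),(1,.02),(-1,.02))]
  q=np.array([(proj("side",p)-[x0,y0]+.0)*f for p in P]).astype(int)
  cv2.polylines(c,[q],True,(0,255,0) if s>0 else (0,0,255),1)
for X,col in(((.480,.280,.084),(255,0,0)),):
  th=np.linspace(0,6.28,40)
  for z in(.084,.040):
    q=np.array([(proj("side",np.array([X[0]+.016*np.cos(t),X[1]+.016*np.sin(t),z]))-[x0,y0])*f for t in th]).astype(int);cv2.polylines(c,[q],True,col,1)
cv2.imwrite("pics/c2b.png",c)
E
```

```text
(no output)
```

View pics/c2b.png

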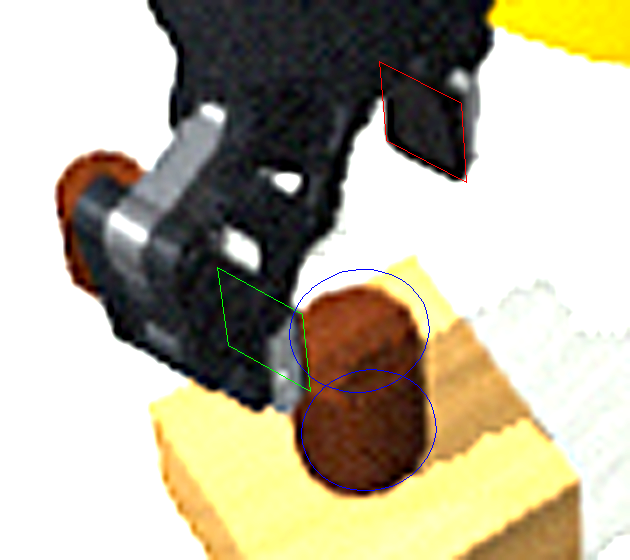

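```bash
cat > fit.py <<'E'
from h import *
from scipy.optimize import least_squares
def projd(n,X,k):
    m=M[n];p=np.array(m["R"])@X+np.array(m["t"]);f=F(m);x,y=p[:2]/p[2];r2=x*x+y*y;s=1+k*r2
    return np.array([m["cx"]+f*x*s,m["cy"]+f*y*s])
bt=[(134.2,260.8),(170,268.3),(162.2,304.5),(125.3,296.7)]      # far-left, far-right, near-right, near-left
bs=[(249.2,335.8),(272.8,368.3),(234.2,392),(211.2,357.8)]      # order to be matched
def model(p):
    kt,ks,bx,by,byaw,wx,wy,wa=p[:8];st_=p[8:10];ss_=p[10:12]
    r=[]
    C=[np.array([bx+.0375*(a*np.cos(byaw)-b*np.sin(byaw)),by+.0375*(a*np.sin(byaw)+b*np.cos(byaw)),.04]) for a,b in((1,1),(1,-1),(-1,-1),(-1,1))]
    for i in range(4):
        r+=list(projd("top",C[i],kt)+st_-bt[i])
        r+=list(projd("side",C[i],ks)+ss_-bs[PERM[i]])
    P=np.array([bx,by,.084]); r+=list(projd("top",P,kt)+st_-(142.2,284.2)); r+=list(projd("side",P,ks)+ss_-(240.5,348.8))
    E=np.array([wx+.065*np.cos(wa),wy+.065*np.sin(wa),.144]); r+=list(projd("top",E,kt)+st_-(268.2,262.5)); r+=list(projd("side",E,ks)+ss_-(322,229.5))
    W=np.array([wx,wy,.144]); r+=list(projd("top",W,kt)+st_-(260.2,229.3))
    # wheel top rim extremes top view
    for d,uv in(((0,1),(213,None)),((0,-1),(307.5,None))):
        r.append((projd("top",W+.087*np.array([d[0],d[1],0]),kt)+st_)[0]-uv[0])
    r.append((projd("top",W+.087*np.array([1,0,0]),kt)+st_)[1]-182.0)
    return np.array(r+list(p[8:12]/1.0)+list(p[:2]/0.5))
if __name__=="__main__":
    # side view corner matching by projection
    bb=[onz("top",c,.04) for c in bt]; PERM=[int(np.argmin([np.linalg.norm(proj("side",b)-np.array(q)) for q in bs])) for b in bb]
    print(PERM)
    s=least_squares(model,[0,0,.48,.28,.23,.58,.04,3.35]+[0]*4)
    print(np.round(s.x,4),"rms px",np.sqrt(np.mean(s.fun[:-6]**2)),np.round(s.fun,1))
    p=s.x; print("eye",p[5]+.065*np.cos(p[7]),p[6]+.065*np.sin(p[7]))
E
python3 fit.py
```

```text
[3, 0, 1, 2]
[-0.0657  0.0122  0.48    0.2809 -0.2344  0.5809  0.0452  3.339   0.8074
 -0.2403 -0.3402  0.8766] rms px 0.30354056166712706 [-0.2 -0.  -0.  -0.3 -0.4  0.1  0.1 -0.2 -0.5 -0.   0.4 -0.2  0.7  0.1
 -0.3  0.4  0.   0.1  0.1 -0.3 -0.2  0.5  0.1 -0.4  0.  -0.6  0.3 -0.4
  0.1  0.8 -0.2 -0.3  0.9 -0.1  0. ]
eye 0.5172104842620442 0.032501600755315656
```

{"name": "arm_command", "arguments": {
  "series": [
    [62, [-0.5, -0.3, 45], 0],
    [62, [-0.5, -0.3, 61], 0],
    [62, [-0.5, -0.3, 61.5], 0]
  ]
}}

```text
t: 3.55
eef_pos: [0.4787, 0.2811, 0.0635]
tool_rot: [-0.0, 0.635, 0.773, -0.0]
contact_force: [-0.0, 0.1, 0.4]
gripper_width: 0.727
```

{"name": "arm_command", "arguments": {
  "series": [
    [40, [0, 0, 0], 0],
    [32, [0, 0, 0], 0],
    [28, [0, 0, 0], 0],
    [28, [0, 0, 0], 0]
  ],
  "squeeze": 30
}}

```text
t: 4.05
eef_pos: [0.4795, 0.2817, 0.0648]
tool_rot: [0.001, 0.635, 0.773, 0.001]
contact_force: [-0.8, -1.7, 6.8]
gripper_width: 0.369
```

```bash
python3 - <<'E'
from h import *
st()
E
```

```text
t 4.05 pos [479.5 281.7  64.8] az 101.2 tilt [0.002  0.0006] F [-0.8 -1.7  6.8] T [-0.29  0.16  0.03] w 31.5 q7 0.6
```

{"name": "arm_command", "arguments": {
  "series": [
    [20, [0, 0, 0], 0],
    [20, [0, 0, 0], 0],
    [20, [0, 0, -20], 0],
    [20, [0, 0, -60], 0],
    [20, [0, 0, -120], 0],
    [20, [0, 0, -180], 0],
    [20, [0, 0, -180], 0],
    [20, [0, 0, -180], 0]
  ],
  "squeeze": 100
}}

```text
t: 5.05
eef_pos: [0.4785, 0.2808, 0.2436]
tool_rot: [0.0, 0.634, 0.773, -0.0]
contact_force: [-0.2, -0.2, -1.7]
gripper_width: 0.349
```

```bash
python3 - <<'E'
from h import *
from station import read_camera
import cv2
st((517.2,32.5,245),101.3)
a=read_camera("side");cv2.imwrite("pics/side3.png",a)
f=5;x0,y0=150,200
c=cv2.resize(a[y0:y0+120,x0:x0+160],None,fx=f,fy=f,interpolation=cv2.INTER_CUBIC);cv2.imwrite("pics/c3.png",np.clip(c*2.2,0,255).astype(np.uint8))
E
```

```text
t 5.05 pos [478.5 280.8 243.6] az 101.2 tilt [ 0.0004 -0.0007] F [-0.2 -0.2 -1.7] T [ 0.01 -0.   -0.01] w 29.8 q7 0.79
shift [-251.1  -10.4   -1.2]
roll -0.001 or +-2pi
```

View pics/c3.png

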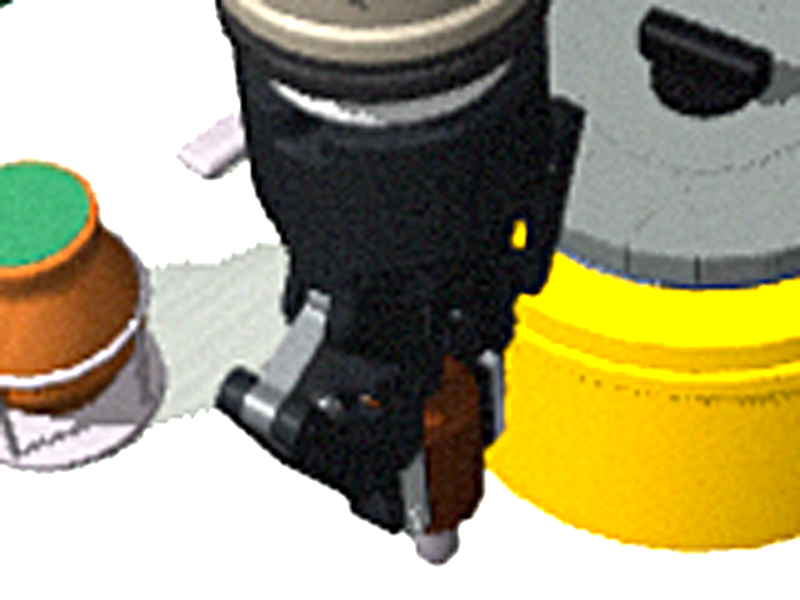

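{"name": "arm_command", "arguments": {
  "series": [
    [20, [-251, -10, -8], 0],
    [20, [-251, -10, -8], 0],
    [20, [-251, -10, -8], 0],
    [20, [-251, -10, -8], 0],
    [20, [-251, -10, -8], 0],
    [20, [-251, -10, 20], 0],
    [20, [-251, -10, 35], 0],
    [20, [-251, -10, 35], 0]
  ]
}}

```text
t: 6.1
eef_pos: [0.5166, 0.0337, 0.2068]
tool_rot: [-0.002, 0.634, 0.773, -0.001]
contact_force: [0.1, 0.2, -0.8]
gripper_width: 0.354
```

```bash
python3 - <<'E'
from h import *
from station import read_camera
import cv2
st((517.2,32.5,200),101.3)
a=read_camera("side");cv2.imwrite("pics/side4.png",a)
f=7;x0,y0=270,150
c=cv2.resize(a[y0:y0+85,x0:x0+110],None,fx=f,fy=f,interpolation=cv2.INTER_CUBIC);cv2.imwrite("pics/c4.png",np.clip(c*2.2,0,255).astype(np.uint8))
E
```

```text
t 6.1 pos [516.6  33.7 206.8] az 101.3 tilt [-0.0038  0.0004] F [ 0.1  0.2 -0.8] T [0.01 0.01 0.02] w 30.3 q7 1.27
shift [-1.4  0.4  6.8]
roll 0.001 or +-2pi
```

View pics/c4.png

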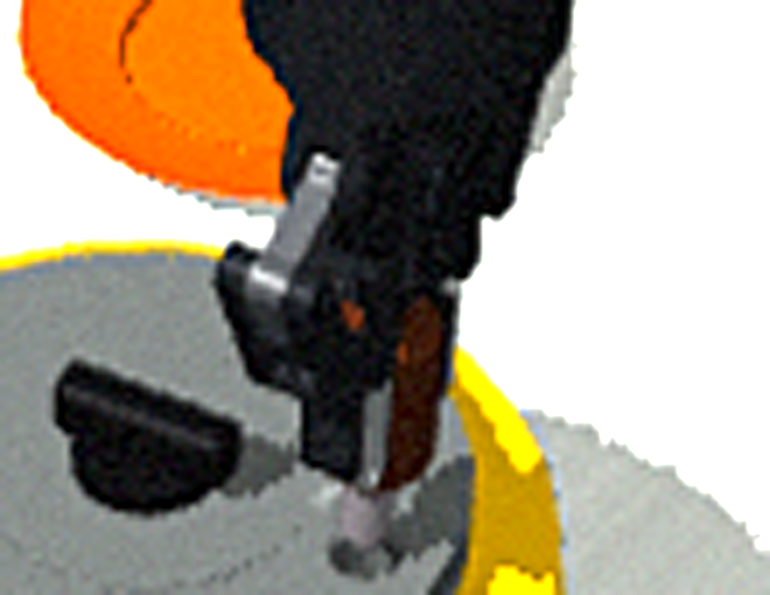

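The tip (crop 362,543) sits about 2 px straight above the eye centre (364,556), as expected for 5 mm of height. It is aligned, so I'll lower it.

{"name": "arm_command", "arguments": {
  "series": [
    [20, [-1, 0.3, 5], 0],
    [20, [-1, 0.3, 9], 0],
    [20, [-1, 0.3, 13], 0],
    [20, [-1, 0.3, 13], 0]
  ]
}}

```text
t: 6.65
eef_pos: [0.5182, 0.0322, 0.1952]
tool_rot: [-0.0, 0.634, 0.773, -0.0]
contact_force: [-0.6, 0.5, -1.8]
gripper_width: 0.354
```

```bash
python3 - <<'E'
from h import *
from station import read_camera
import cv2
st((517.2,32.5,200),101.3)
a=read_camera("side");cv2.imwrite("pics/side5.png",a)
f=7;x0,y0=270,150
c=cv2.resize(a[y0:y0+85,x0:x0+110],None,fx=f,fy=f,interpolation=cv2.INTER_CUBIC);cv2.imwrite("pics/c5.png",np.clip(c*2.2,0,255).astype(np.uint8))
E
```

```text
t 6.65 pos [518.2  32.2 195.2] az 101.2 tilt [-0.0005 -0.0001] F [-0.6  0.5 -1.8] T [-0.01 -0.04 -0.01] w 30.2 q7 1.25
shift [ 0.5 -0.9 -4.8]
roll -0.001 or +-2pi
```

View pics/c5.png

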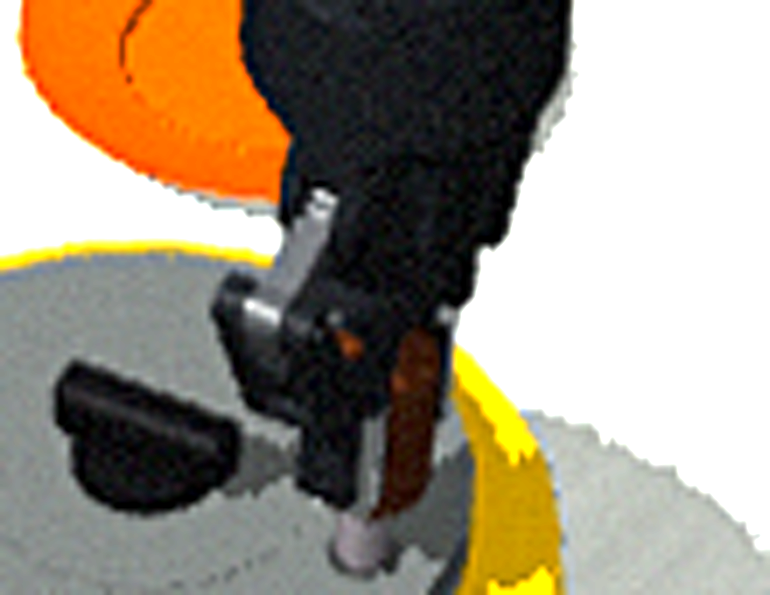

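{"name": "arm_command", "arguments": {
  "series": [
    [20, [0, 0, 3], 0],
    [20, [0, 0, 6], 0],
    [20, [0, 0, 8], 0],
    [20, [0, 0, 8], 0]
  ]
}}

```text
t: 7.2
eef_pos: [0.5183, 0.0322, 0.1872]
tool_rot: [-0.0, 0.634, 0.773, -0.0]
contact_force: [-0.7, -0.4, -0.8]
gripper_width: 0.353
```

{"name": "arm_command", "arguments": {
  "series": [
    [20, [0, 0, 1], 0],
    [20, [0, 0, 2], 0],
    [20, [0, 0, 2], 0]
  ]
}}

```text
t: 7.58
eef_pos: [0.5183, 0.0322, 0.1854]
tool_rot: [-0.0, 0.634, 0.773, -0.0]
contact_force: [-0.4, 0.4, -1.6]
gripper_width: 0.349
```

```bash
python3 - <<'E'
from h import *
st()
E
```

```text
t 7.58 pos [518.3  32.2 185.4] az 101.2 tilt [-0.0001 -0.    ] F [-0.4  0.4 -1.6] T [0.03 0.03 0.01] w 29.8 q7 1.24
```

{"name": "arm_command", "arguments": {
  "series": [
    [20, [0, 0, 0.7], 0],
    [20, [0, 0, 1.4], 0],
    [20, [0, 0, 2], 0],
    [20, [0, 0, 2], 0]
  ]
}}

```text
t: 8.07
eef_pos: [0.5185, 0.0323, 0.1839]
tool_rot: [0.0, 0.634, 0.773, 0.0]
contact_force: [-1.3, -0.2, 4.9]
gripper_width: 0.353
```

```bash
python3 - <<'E'
from h import *
st()
E
```

```text
t 8.07 pos [518.5  32.3 183.9] az 101.2 tilt [ 0.0004 -0.0003] F [-1.3 -0.2  4.9] T [-0.15  0.41 -0.03] w 30.2 q7 1.24
```

```bash
python3 -c "
import numpy as np
for t in np.arange(.075,.65,.075): print(round(t,3),np.round([65*np.sin(t),65*(1-np.cos(t))],1))
print()
for t in np.arange(.03,.25,.03): print(round(t,3),np.round([65*np.sin(t),65*(1-np.cos(t))],2))"
```

```text
0.075 [4.9 0.2]
0.15 [9.7 0.7]
0.225 [14.5  1.6]
0.3 [19.2  2.9]
0.375 [23.8  4.5]
0.45 [28.3  6.5]
0.525 [32.6  8.8]
0.6 [36.7 11.4]

0.03 [1.95 0.03]
0.06 [3.9  0.12]
0.09 [5.84 0.26]
0.12 [7.78 0.47]
0.15 [9.71 0.73]
0.18 [11.64  1.05]
0.21 [13.55  1.43]
0.24 [15.45  1.86]
```

{"name": "arm_command", "arguments": {
  "series": [
    [20, [4.9, -0.2, -1], 0.075],
    [20, [9.7, 0.2, -1], 0.15],
    [20, [14.5, 1.1, -1], 0.225],
    [20, [19.2, 2.4, -1], 0.3],
    [20, [23.8, 4, -1], 0.375],
    [20, [28.3, 6, -1], 0.45],
    [20, [32.6, 8.3, -1], 0.525],
    [20, [36.7, 10.9, -1], 0.6]
  ]
}}

```text
t: 9.07
eef_pos: [0.5201, 0.0685, 0.1839]
tool_rot: [0.0, 0.836, 0.549, -0.003]
contact_force: [-6.4, -4.3, 7.4]
gripper_width: 0.351
```

```bash
cat >>h.py <<'E'
C=np.array([580.9,45.2])
def polar():
    st();o=status.get_obs();R=Rt(o);d=np.array(o["eef_pos"])[:2]*1000-C
    a=np.degrees(np.arctan2(d[1],d[0]))%360
    F_=R.T@np.array(o["contact_force"])
    print("theta",round(np.radians(191.3-a),3),"r",round(np.hypot(*d),1),"az err",round(np.degrees(np.arctan2(R[1,0],R[0,0]))-(a-90),1),"Ftool",np.round(F_,1),"Ttool",np.round(R.T@np.array(o["torque"]),2))
E
python3 -c "
from h import *
polar()"
```

```text
t 9.07 pos [520.1  68.5 183.9] az 66.7 tilt [-0.0045 -0.0037] F [-6.4 -4.3  7.4] T [-1.21  1.57 -0.03] w 30.0 q7 0.62
theta 0.563 r 65.1 az err -2.4 Ftool [-6.5 -4.2 -7.4] Ttool [ 0.96 -1.74  0.03]
```

{"name": "arm_command", "arguments": {
  "series": [
    [20, [1.3, 0, 0.5], 0.02],
    [20, [2.6, 0, 1], 0.04],
    [20, [3.2, 0, 1], 0.05],
    [20, [3.2, 0, 1], 0.05]
  ]
}}

```text
t: 9.57
eef_pos: [0.5208, 0.07, 0.1836]
tool_rot: [0.001, 0.849, 0.529, -0.004]
contact_force: [-9.7, -8.9, 16.0]
gripper_width: 0.348
```

```bash
python3 -c "
from h import *
polar()"
```

```text
t 9.57 pos [520.8  70.  183.6] az 63.9 tilt [-0.0057 -0.0066] F [-9.7 -8.9 16. ] T [-2.28  2.65  0.02] w 29.7 q7 0.57
theta 0.589 r 65.0 az err -3.7 Ftool [-12.4  -4.9 -15.9] Ttool [ 1.38 -3.21 -0.03]
```

{"name": "arm_command", "arguments": {
  "series": [
    [20, [1.3, -0.5, -0.6], 0.0],
    [20, [2.6, -0.8, -0.6], 0.02],
    [20, [3.9, -0.8, -0.6], 0.04],
    [20, [5.2, -0.8, -0.6], 0.06]
  ]
}}

```text
t: 10.07
eef_pos: [0.5229, 0.0752, 0.1837]
tool_rot: [0.001, 0.864, 0.503, -0.003]
contact_force: [-5.6, -5.4, 6.6]
gripper_width: 0.354
```

```bash
python3 -c "
from h import *
polar()"
```

```text
t 10.07 pos [522.9  75.2 183.7] az 60.4 tilt [-0.0046 -0.0053] F [-5.6 -5.4  6.6] T [-1.59  1.42 -0.02] w 30.2 q7 0.51
theta 0.674 r 65.3 az err -2.2 Ftool [-7.5 -2.2 -6.5] Ttool [ 0.45 -2.08  0.02]
```

{"name": "arm_command", "arguments": {
  "series": [
    [20, [1.3, 0, 0], 0.02],
    [20, [2.6, 0.1, 0], 0.04],
    [20, [3.9, 0.2, 0], 0.06],
    [20, [5.2, 0.3, 0], 0.08]
  ]
}}

```text
t: 10.58
eef_pos: [0.5268, 0.0822, 0.1834]
tool_rot: [-0.0, 0.883, 0.469, -0.001]
contact_force: [-3.7, -3.7, -3.5]
gripper_width: 0.348
```

```bash
python3 -c "
from h import *
polar()"
```

```text
t 10.57 pos [526.8  82.2 183.4] az 55.9 tilt [-0.0019 -0.0008] F [-3.7 -3.7 -3.5] T [-0.87  1.02  0.01] w 29.7 q7 0.43
theta 0.798 r 65.6 az err 0.3 Ftool [-5.1 -1.   3.5] Ttool [ 0.36 -1.29 -0.01]
```

The vertical reaction has vanished at θ≈0.80, so the tip is probably over the hole. I'll push down gently.

{"name": "arm_command", "arguments": {
  "series": [
    [20, [0, 0, 1], 0],
    [20, [0, 0, 2], 0],
    [20, [0, 0, 3], 0],
    [20, [0, 0, 3], 0]
  ]
}}

```text
t: 11.08
eef_pos: [0.5273, 0.0833, 0.181]
tool_rot: [-0.0, 0.883, 0.469, -0.0]
contact_force: [-3.8, -2.4, 1.3]
gripper_width: 0.355
```

```bash
python3 -c "
from h import *
polar()"
```

```text
t 11.07 pos [527.3  83.3 181. ] az 56.0 tilt [-0.0005  0.0004] F [-3.8 -2.4  1.3] T [-0.46  1.12  0.02] w 30.3 q7 0.43
theta 0.814 r 65.8 az err 1.4 Ftool [-4.1 -1.8 -1.3] Ttool [ 0.67 -1.01 -0.01]
```

{"name": "arm_command", "arguments": {
  "series": [
    [20, [0, 0, 1], 0],
    [20, [0, 0, 2], 0],
    [20, [0, 0, 3], 0],
    [20, [0, 0, 4], 0],
    [20, [0, 0, 4], 0]
  ]
}}

```text
t: 11.7
eef_pos: [0.5272, 0.0831, 0.1771]
tool_rot: [-0.0, 0.883, 0.469, -0.0]
contact_force: [-4.1, -2.3, 2.7]
gripper_width: 0.353
```

```bash
python3 -c "
from h import *
polar()"
```

```text
t 11.7 pos [527.2  83.1 177.1] az 56.0 tilt [-0.0007  0.0001] F [-4.1 -2.3  2.7] T [-0.61  1.21 -0.02] w 30.1 q7 0.42
theta 0.811 r 65.7 az err 1.2 Ftool [-4.2 -2.1 -2.7] Ttool [ 0.66 -1.19  0.02]
```

{"name": "arm_command", "arguments": {
  "series": [
    [20, [0, 0, 1.5], 0],
    [20, [0, 0, 3], 0],
    [20, [0, 0, 4.5], 0],
    [20, [0, 0, 6], 0],
    [20, [0, 0, 7], 0],
    [20, [0, 0, 7], 0]
  ]
}}

```text
t: 12.45
eef_pos: [0.5269, 0.0828, 0.1699]
tool_rot: [-0.0, 0.883, 0.469, -0.001]
contact_force: [-5.3, -2.6, 1.2]
gripper_width: 0.358
```

```bash
python3 -c "
from h import *
polar()"
```

```text
t 12.45 pos [526.9  82.8 169.9] az 56.0 tilt [-0.0014 -0.0003] F [-5.3 -2.6  1.2] T [-0.7   1.36 -0.01] w 30.5 q7 0.42
theta 0.805 r 65.8 az err 0.8 Ftool [-5.1 -2.9 -1.2] Ttool [ 0.74 -1.34  0.02]
```

{"name": "arm_command", "arguments": {
  "series": [
    [20, [0, 0, 0.7], 0],
    [20, [0, 0, 1.3], 0],
    [20, [0, 0, 2], 0],
    [20, [0, 0, 2], 0],
    [20, [0, 0, 2], 0]
  ]
}}

```text
t: 13.08
eef_pos: [0.527, 0.0829, 0.1692]
tool_rot: [0.0, 0.883, 0.469, -0.001]
contact_force: [-9.2, -4.7, 14.3]
gripper_width: 0.354
```

```bash
python3 -c "
from h import *
polar()"
```

```text
t 13.07 pos [527.   82.9 169.2] az 56.0 tilt [-0.0009 -0.0011] F [-9.2 -4.7 14.3] T [-1.02  2.3   0.01] w 30.2 q7 0.41
theta 0.807 r 65.8 az err 0.9 Ftool [ -9.1  -5.  -14.3] Ttool [ 1.34 -2.14 -0.01]
```

{"name": "arm_command", "arguments": {
  "series": [
    [20, [-1, -0.5, -0.7], 0],
    [20, [-2, -1, -1], 0],
    [20, [-2, -1, -1], 0]
  ],
  "squeeze": 20
}}

```text
t: 13.45
eef_pos: [0.5258, 0.0817, 0.1692]
tool_rot: [0.0, 0.883, 0.469, 0.0]
contact_force: [-3.3, -3.7, 2.5]
gripper_width: 0.351
```

```bash
python3 -c "
from h import *
polar()"
```

```text
t 13.45 pos [525.8  81.7 169.2] az 56.0 tilt [0.0005 0.0001] F [-3.3 -3.7  2.5] T [-0.64  0.91  0.03] w 29.9 q7 0.42
theta 0.782 r 66.0 az err -0.5 Ftool [-4.9 -0.7 -2.5] Ttool [ 0.39 -1.03 -0.03]
```

{"name": "arm_command", "arguments": {
  "series": [
    [34, [0, 0, 0], 0],
    [40, [0, 0, 0], 0],
    [50, [0, 0, 0], 0],
    [55, [0, 0, 0], 0],
    [55, [0, 0, 0], 0]
  ]
}}

```text
t: 14.08
eef_pos: [0.5258, 0.0818, 0.1691]
tool_rot: [-0.0, 0.883, 0.469, 0.0]
contact_force: [0.1, 0.2, -0.6]
gripper_width: 0.643
```

```bash
python3 - <<'E'
from h import *
from station import read_camera
import cv2
polar()
a=read_camera("side");cv2.imwrite("pics/side6.png",a)
f=6;x0,y0=240,140
c=cv2.resize(a[y0:y0+95,x0:x0+120],None,fx=f,fy=f,interpolation=cv2.INTER_CUBIC);cv2.imwrite("pics/c6.png",np.clip(c*2.2,0,255).astype(np.uint8))
E
```

```text
t 14.07 pos [525.8  81.8 169.1] az 56.0 tilt [0.0005 0.0003] F [ 0.1  0.2 -0.6] T [ 0.01 -0.02 -0.03] w 54.9 q7 0.42
theta 0.784 r 66.2 az err -0.4 Ftool [ 0.2 -0.   0.6] Ttool [-0.02  0.02  0.03]
```

View pics/c6.png

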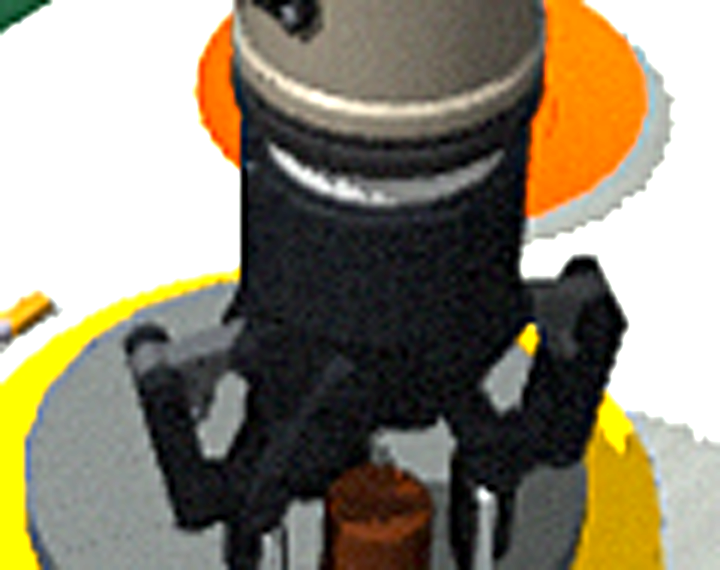

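The pin is free of both fingers, and it stays up with no contact force. I'll retreat straight up, then back away and look.

{"name": "arm_command", "arguments": {
  "series": [
    [55, [0, 0, -15], 0],
    [55, [0, 0, -50], 0],
    [55, [0, 0, -100], 0],
    [55, [0, 0, -130], 0],
    [55, [0, 0, -130], 0]
  ]
}}

```text
t: 14.75
eef_pos: [0.5271, 0.0824, 0.3027]
tool_rot: [0.001, 0.883, 0.469, 0.003]
contact_force: [0.1, -0.0, -0.9]
gripper_width: 0.642
```

```bash
python3 -c "
from h import *
st((480,250,300))"
```

```text
t 14.75 pos [527.1  82.4 302.7] az 56.0 tilt [0.0062 0.0007] F [ 0.1 -0.  -0.9] T [-0.02  0.04 -0.03] w 54.9 q7 0.53
shift [ 112.6 -132.8    2.5]
```

{"name": "arm_command", "arguments": {
  "series": [
    [55, [113, -133, 0], 0],
    [55, [113, -133, 0], 0],
    [55, [113, -133, 0], 0],
    [55, [113, -133, 0], 0],
    [55, [113, -133, 0], 0]
  ]
}}

```text
t: 15.38
eef_pos: [0.4786, 0.2488, 0.2984]
tool_rot: [0.0, 0.883, 0.469, -0.001]
contact_force: [-0.1, -0.9, 0.1]
gripper_width: 0.643
```

```bash
python3 - <<'E'
from h import *
from station import read_camera
import cv2
st()
a=read_camera("side");b=read_camera("top");cv2.imwrite("pics/top7.png",b);cv2.imwrite("pics/side7.png",a)
f=6;x0,y0=225,170
c=cv2.resize(a[y0:y0+95,x0:x0+133],None,fx=f,fy=f,interpolation=cv2.INTER_CUBIC);cv2.imwrite("pics/c7.png",np.clip(c*2.2,0,255).astype(np.uint8))
# expected handle if home
for r_,th in((65,.80),):
    an=np.radians(191.3)-th;X=np.array([.5809+.065*np.cos(an),.0452+.065*np.sin(an),0])
    print([np.round((proj("side",X+[0,0,z])-[x0,y0])*f) for z in(.144,.188)])
E
```

```text
t 15.38 pos [478.6 248.8 298.4] az 56.0 tilt [-0.0009 -0.0011] F [-0.1 -0.9  0.1] T [-0.03 -0.02  0.03] w 54.9 q7 0.17
[array([453., 422.]), array([457., 318.])]
```

View pics/c7.png

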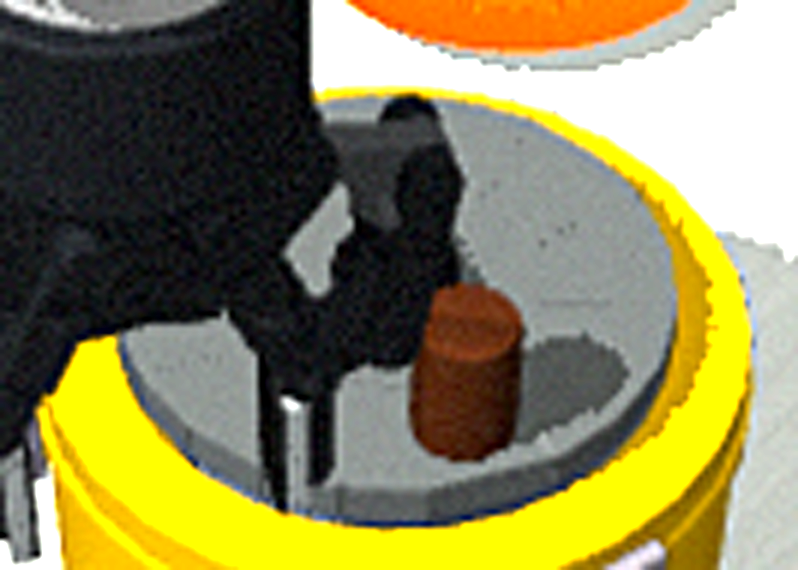

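View pics/top7.png

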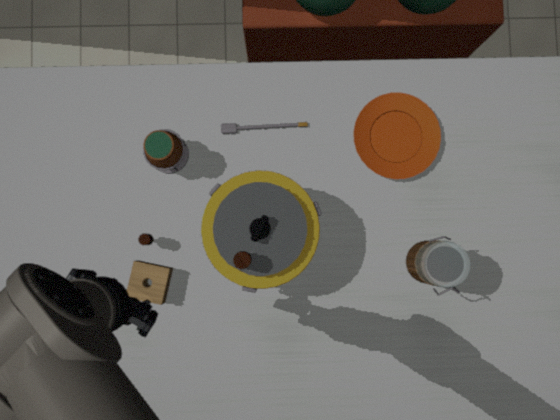

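View pics/side7.png

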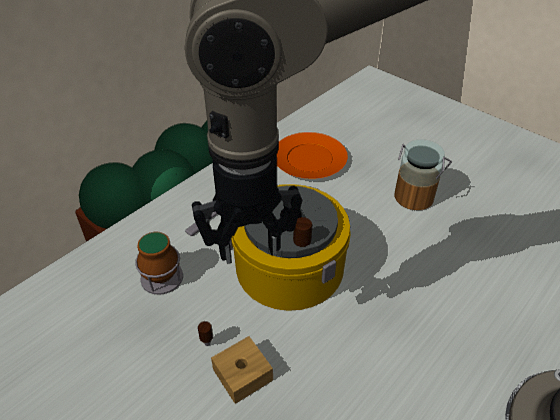

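The top view shows the rest empty at (147,283), the pin in the eye at (242,260), and the wheel still wound. The jar, gourd, plate, bombilla and small pin are unmoved. The handle leans very slightly, so I'll press lightly on its top with shut fingers to check its height and make sure it is seated.

{"name": "arm_command", "arguments": {
  "series": [
    [0, [-112, 132, 0], 0],
    [0, [-112, 132, 0], 0],
    [0, [-112, 132, 0], 0],
    [0, [-112, 132, 0], 0],
    [0, [-112, 132, 40], 0],
    [0, [-112, 132, 82], 0],
    [0, [-112, 132, 82], 0],
    [0, [-112, 132, 82], 0]
  ]
}}

```text
t: 16.48
eef_pos: [0.526, 0.0835, 0.2185]
tool_rot: [0.0, 0.883, 0.469, 0.001]
contact_force: [0.8, 0.9, -0.1]
gripper_width: 0.002
```

```bash
python3 -c "
from h import *
polar();st((526.8,82.3,208))"
```

```text
t 16.48 pos [526.   83.5 218.5] az 56.0 tilt [0.0015 0.0006] F [ 0.8  0.9 -0.1] T [ 0.01 -0.05 -0.04] w 0.1 q7 0.46
theta 0.806 r 66.9 az err 0.9 Ftool [1.2 0.1 0.1] Ttool [-0.04  0.04  0.04]
t 16.48 pos [526.   83.5 218.5] az 56.0 tilt [0.0015 0.0006] F [ 0.8  0.9 -0.1] T [ 0.01 -0.05 -0.04] w 0.1 q7 0.46
shift [-0.6  1.3 10.5]
```

{"name": "arm_command", "arguments": {
  "series": [
    [0, [-0.6, 1.3, 5], 0],
    [0, [-0.6, 1.3, 10], 0],
    [0, [-0.6, 1.3, 12.5], 0],
    [0, [-0.6, 1.3, 12.5], 0],
    [0, [-0.6, 1.3, 12.5], 0]
  ]
}}

```text
t: 17.1
eef_pos: [0.5264, 0.0822, 0.2052]
tool_rot: [0.0, 0.883, 0.469, 0.001]
contact_force: [-1.1, -0.1, 5.5]
gripper_width: -0.002
```

{"name": "arm_command", "arguments": {
  "series": [
    [0, [0, 0, 0.7], 0],
    [0, [0, 0, 1.4], 0],
    [0, [0, 0, 1.8], 0],
    [0, [0, 0, 1.8], 0]
  ]
}}

```text
t: 17.6
eef_pos: [0.5269, 0.0826, 0.2051]
tool_rot: [0.001, 0.883, 0.469, 0.001]
contact_force: [-5.1, 0.1, 18.9]
gripper_width: 0.001
```

```bash
python3 -c "
from h import *
polar()"
```

```text
t 17.6 pos [526.9  82.6 205.1] az 56.0 tilt [ 0.0025 -0.    ] F [-5.1  0.1 18.9] T [-0.15  1.17 -0.1 ] w 0.0 q7 0.45
theta 0.803 r 65.6 az err 0.7 Ftool [ -2.8  -4.3 -18.9] Ttool [ 0.89 -0.78  0.1 ]
```

Contact came at 205.1 mm, so the handle top is at about 188 mm. That is the home height of 144 + 44, and 19 N did not move it. I'll retreat and make a final check.

{"name": "arm_command", "arguments": {
  "series": [
    [0, [0, 0, -20], 0],
    [0, [0, 0, -70], 0],
    [0, [0, 0, -110], 0],
    [0, [60, -70, -110], 0],
    [0, [150, -180, -110], 0],
    [0, [150, -180, -110], 0],
    [0, [150, -180, -110], 0],
    [0, [150, -180, -110], 0]
  ]
}}

```text
t: 18.6
eef_pos: [0.4582, 0.3111, 0.3129]
tool_rot: [-0.001, 0.881, 0.473, 0.0]
contact_force: [0.2, -0.7, -0.2]
gripper_width: 0.0
```

```bash
python3 - <<'E'
from h import *
from station import read_camera
import cv2
st()
a=read_camera("side");b=read_camera("top")
c=np.hstack([cv2.resize(a[170:270,225:358],(400,300)),cv2.resize(b[165:290,195:325],(312,300))])
cv2.imwrite("pics/c8.png",np.clip(c*2.0,0,255).astype(np.uint8))
E
```

```text
t 18.6 pos [458.2 311.1 312.9] az 56.4 tilt [-0.0008  0.0022] F [ 0.2 -0.7 -0.2] T [-0.04 -0.04 -0.01] w 0.0 q7 0.05
```

View pics/c8.png

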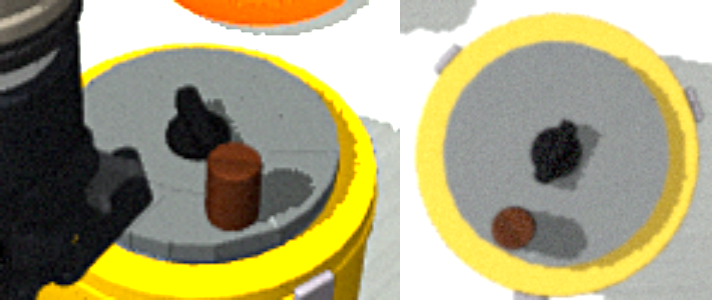

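The handle sits on the wheel, the knob and eye are still wound to about 0.8 rad, and the robot is clear. I'm handing in.

```bash
python3 -c "
from station import bot
print(bot.hand_in())"
```

```text
the job is handed in; nothing more can be done
None
```

The yellow caddy is locked: the larger pin is through the wheel's eye and home in the lid hole, and the wheel stays wound at about 0.8 rad with the robot clear. I handed it in at about 18.7 s.

- **What I did:** I took the pin from the rest, put it through the eye onto the lid, and wound the wheel clockwise under light pressure. At about 0.8 rad the upward force vanished. I pushed the pin down there until the handle stopped on the wheel, 14.7 mm below lid contact against 15 mm expected, then let go.
- **Last checks:** A light press of 19 N on the handle found its top at about 188 mm, which is the home height, and it did not move. The pictures show the handle on the wheel and the wheel still wound. The gourd, jar, plate, bombilla and small look-alike pin were in place in the full views after I let go. The final picture, taken after the press, was a close-up of the caddy only.
- **What disagreed:** The two cameras differed by about 5 mm when used plainly, so I fitted a small lens and offset correction. After release the handle leaned very slightly in its clearance. No check failed.

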